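Pop a tin from the dispenser and catch it with the other finger

TASK

Press the dispenser's white release key with one finger, so that the spring pops the little tin out of its bay, and stop the tin with the other finger while it is still on the runway, before it slides off the open end. Finish while holding it so: one finger keeping the key down, the other standing in the tin's way with the tin resting upright against it, popped out by at least a centimetre or two. Do not squeeze, tip or lift the tin, and leave the garlic, salt pot and mug where they stand.

Things in the scene. Friction and masses are not known exactly. Their poses are not given: they have to be found in the camera images.
- dispenser: grey tin dispenser fixed to the worktop, 161 mm long (along its x) and 99 mm wide; origin on the worktop, below the middle of the runway's width; x points from the runway's open end (x = -66 mm) back to the tin's bay and spring housing (to x = 94 mm), y to the left when looking along x, z up
- lip (a point): middle of the runway's open end, on its floor (dispenser x = -66, y = 0, z = 26 mm). The runway is straight along x, level, slick steel (friction about 0.05), 50 mm wide between 4 mm walls, which stand 12 mm above the floor from the lip to x = 7 mm and 34 mm beside the bay (x = 7 to 95 mm). A tin that is not stopped slides off here within about a second
- gate (a point): top middle of the steel gate tooth (22 mm wide, 4 mm thick) that stands 7 mm out of the runway floor at dispenser x = 4 mm and holds the tin in its bay; part of the key, it sinks with it
- key (a joint): travel of the release key, straight down: 0 is up, 0.012 m fully down; it is sprung (2 N at first, 4 N fully down, then a firm stop). The gate tooth goes down with it and lets the tin go at about 7 mm
- key_top (a point): middle of the top of the white release key, a bar 45 mm long (dispenser x) by 28 mm wide beside the runway, at dispenser x = -32.5, y = -52 mm; top 48 mm above the worktop when up, 36 mm when fully down, still 10 mm over the runway floor: a finger level with it then hangs across the runway in front of the tin, clear of the floor. Nothing between key and runway is higher than 38 mm
- ejector (a joint): travel of the spring ejector behind the tin, towards the open end: 0 cocked, 0.085 m fully out. A low plate, 1.5 to 11.5 mm above the runway floor, pushing with 3 N at first and 2 N fully out; the tin moves at up to about 0.3 m/s. When cocked its rod sticks out behind the dispenser to x = 148 mm
- tin: loose round metal tin with a dark lid, 44 mm across, 48 mm tall, about 0.15 kg, upright on the runway floor in the bay; origin at the middle of its underside, z up. It starts at about dispenser x = 30 mm, its front some 40 mm from the line across the runway through the key's middle
- garlic: loose garlic bulb, 56 mm across and high, beside the runway on the side away from the key; origin at the worktop under its centre; leave alone
- salt: loose pale round salt pot with lid, 72 mm across, 66 mm tall, beyond the key; origin at the centre of its underside; leave alone
- mug: loose white mug, 88 mm by 127 mm with its handle, 95 mm tall, behind the garlic; origin at the centre of its underside; leave alone
There are look-alikes about, which are no part of the job. Leave any brown or orange look-alike of the tin alone.

How it is judged:
On the way, in this order (a step that is already met when the one before it is completed fails the run):
1. a finger presses the key (value of joint key above 0.004 m and contact force between the fingers and key above 0.5 N).
2. the tin has popped out and rests against a finger while the key is kept down (x of tin in the frame of dispenser between -0.048 and 0.018 m and value of joint key above 0.006 m and contact force between the fingers and key above 0.5 N and contact force between the fingers and tin above 0.2 N and linear speed of tin below 0.02 m/s), for 0.2 s.
At the end, for the whole second after the job is handed in: the tin stands upright (within 0.15 rad) and still on the runway floor, 10 to 76 mm out from where it stood, resting against a finger with more than 0.2 N, while a finger keeps the key down by more than 6 mm (all of step 2 and z of tin in the frame of dispenser between 0.023 and 0.032 m and angle between tin's own z axis and vertical below 0.15 rad); the arm keeps its last pose, push and grip.
It fails at once if the tin has slid off the runway (z of tin in the frame of dispenser below 0.018 m).
It fails at once if the tin is lifted (z of tin in the frame of dispenser above 0.04 m).
It fails at once if the tin is tipped over (angle between tin's own z axis and vertical above 0.6 rad).
It fails at once if the tin is squeezed hard (contact force between the fingers and tin above 40 N).
It fails at once if the garlic, the salt pot or the mug is moved by more than 20 mm (distance of any of garlic, salt, mug from where it was at the start of the episode above 0.02 m).
It also fails if it takes over 29 s, if anything falls off the work surface, if the arm or the gripper's body presses on something with over 40 N, if the wrist force passes 120 N, or if a joint passes its speed limit or range.

ROBOT

A 6-joint arm with a two-finger parallel gripper is mounted at the origin on a cart in front of the work surface, level with it; the furniture and walls round the work are solid. World frame = base frame: x ahead of the robot, y to its left, z up, the work surface at z = 0. Lengths are in m, angles in rad, forces in N, time in s.
With the tool pointing down it reaches from about 0.35 to 0.975 m from the base axis. Payload 4.9 kg.
Tool frame: the origin (TCP) lies on the centre line of the jaws, within the pads' length; the fingertips stand 11 mm ahead of it and the grasp point (between the pads) lies 8 mm behind it; z points along the fingers, y is the direction in which the jaws open and shut (so a half turn about z gives the same grasp; the last joint's range is limited). The gripper opens to 85 mm and grips with 20 to 120 N. Pads are 22 mm wide; open, the fingers measure 114 mm over their backs; the gripper's body (76 mm by 85 mm) begins 54 mm behind the grasp point. The pads swing forward as they close: fully open they stand 13 mm farther back than shut.
Start: joints at [-1.351, 0.053, 1.613, -0, 1.476, -0.119], TCP at [0.208, -0.589, 0.242] pointing down, gripper open.
Joint ranges: [-3.01, 3.01], [-1.01, 2.22], [0.06, 2.58], [-1.02, 4.17], [0.09, 2.62], [-3.14, 3.14]. Speed limits (rad/s): [2.57, 2.57, 3.14, 3.14, 3.14, 3.14].

INTERFACE

Orientations are given as a rotation vector (axis times angle).
In Python, from station import ctrl gives the robot as it stands.
- The arm moves only by the shell command python3 -m crank 'ROWS' [OPENING] [FORCE]. ROWS is JSON, a list of rows, each an object of numbers: "x", "y", "z": the shift along the tool's x, y, z as a fraction of full scale; "roll": the turn about the tool's z as a fraction of full scale. In form: [{"x": .., "y": .., "z": .., "roll": ..}, ...]. A call has 1 to 10 rows; each row shifts and turns the commanded pose from where the row before left it, along the tool's axes as they then stand; what a row does not reach is not made up. Full scale, the value 1, is 0.06 m for a shift and 0.12 rad for a turn. A row lasts 1/8 s, in which the tool goes at most 62.5 mm and 10.7 degrees, less where a joint would pass 70% of its speed; a pose out of reach is approached as far as the arm can. A call with a number of a shift or a turn outside -1 to 1 is refused whole. A call with a gripper value outside its range is refused whole. OPENING is the closure, from 0 (fully open) to 1 (shut), set as the call begins (- or left out, the last holds). The fingers move at their own pace and stop on an object; FORCE is the grip in N (left out, the last holds). Time passes only in rows, so rows that do not move let the fingers close. It gives the time, the measured TCP pose, the force and the opening at its end, in the units of the state.
- ctrl.get_obs(): the state, without advancing time (a new reading comes with each control period).
- ctrl.get_image(name): name is "scene" or "top" or "wrist"; returns a dict with "img" (480x640x3 uint8, red, green, blue), "K" (3x3 intrinsics, pixels), "rvec" (rotation vector, rad) and "tvec" (3), from world to camera coordinates, as OpenCV has them. Camera axes: x right, y down, z forward; pixel columns grow to the right and rows downward; lengths in m; the calibration is good to about 2 mm. A picture is of the moment at which its call begins. There is no depth.
- ctrl.finish_job(): hands the job in, once; it reports no verdict.
The state is a dict: "t": time; "q": joint angles; "dq": joint speeds; "effort": joint torques, N m; "tool_pos": TCP position; "tool_rot": TCP orientation; "contact_force": force on the tool from outside, world axes, zero at the start; "wrist_torque": the same for the moment, N m; "opening": finger opening in m.
Only numpy, scipy, OpenCV 4.12 (cv2) and the standard library are available. Lean on these libraries where they do the work, as an engineer would, in place of code of your own. Each camera call takes 0.05 s, during which the arm holds its last target.

## Working session

There is one attempt and no reset: what is moved stays moved. The work goes in short steps, Python scripts to look and compute and a shell command to move; the robot and the scene stay as the last step left them, time stands still between calls to the robot, and variables do not carry over. Pictures are saved under pics/ and viewed, and the job is handed in when it is done.

```bash
ls; mkdir -p pics
python3 - <<'E'
from station import ctrl
import cv2
o=ctrl.get_obs();print(o)
for n in ["scene","top","wrist"]:
    d=ctrl.get_image(n);cv2.imwrite(f"pics/{n}0.png",d["img"][:,:,::-1]);print(n,d["K"].tolist(),d["rvec"],d["tvec"])
E
```

```text
pics
{'t': 0.0, 'q': array([-1.35100503e+00,  5.33885701e-02,  1.61428727e+00,  4.33022393e-05,
        1.47599701e+00, -1.18994615e-01]), 'dq': array([-0.00254591, -0.00121315, -0.00038277,  0.00045355, -0.00137278,
        0.00054562]), 'effort': array([-3.60304948e-04, -3.93691921e+01, -3.70173848e+01, -9.65873483e-05,
        7.15765374e-03, -8.20888232e-06]), 'tool_pos': array([ 0.20759772, -0.58888386,  0.24104735]), 'tool_rot': array([-3.09457907e+00, -5.29265306e-01,  9.69253508e-05]), 'contact_force': array([0.54933924, 0.20215792, 0.12791482]), 'wrist_torque': array([-0.01888165, -0.03106648, -0.05940741]), 'opening': 0.0849408860193653}
scene [[510.0121428833072, 0.0, 318.46640317087537], [0.0, 510.0121428833072, 242.00460826718782], [0.0, 0.0, 1.0]] [ 0.70931501 -2.37169347  1.39600938] [0.56768758 0.12991707 0.73187513]
top [[612.5767261221926, 0.0, 304.37175799838445], [0.0, 612.5767261221926, 229.5571629177322], [0.0, 0.0, 1.0]] [ 2.13372211 -2.1828811   0.17652721] [0.17830086 0.57366959 1.20161866]
wrist [[386.82752997711486, 0.0, 317.9751262110359], [0.0, 386.82752997711486, 231.6240105651574], [0.0, 0.0, 1.0]] [-2.34704954  1.65961729  0.26484976] [-0.62446179 -0.04080324  0.37929077]
```

View pics/scene0.png

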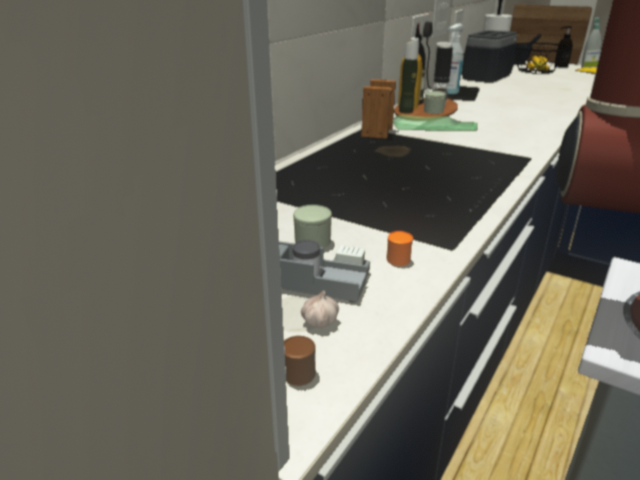

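View pics/top0.png

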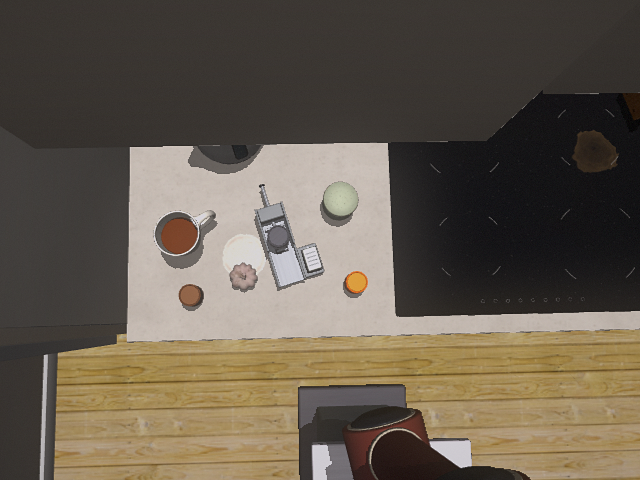

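View pics/wrist0.png

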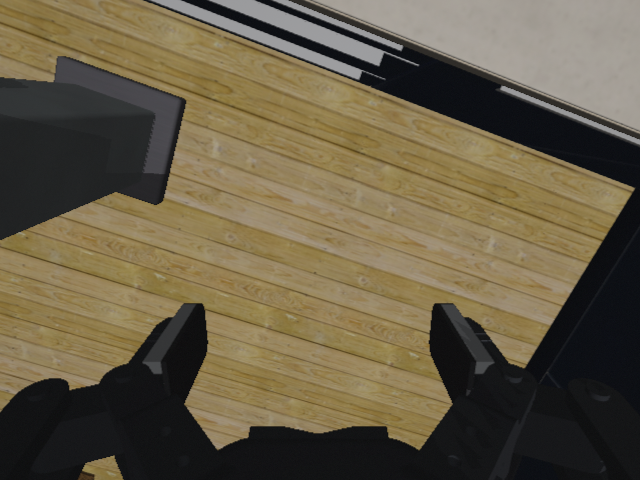

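The top view shows the dispenser's runway open end at about (290,283), the key at (312,259), the tin lid at (278,238), and the rod tip at (262,187). The garlic is at (243,277), the salt pot at (341,200), and the mug at (180,235). I'll zoom in to measure.

Run:
```python
import cv2
i=cv2.imread("pics/top0.png")[175:300,225:365]
cv2.imwrite("pics/topz.png",cv2.resize(i,None,fx=4.7,fy=4.7,interpolation=cv2.INTER_CUBIC))
```

```text
(no output)
```

View pics/topz.png

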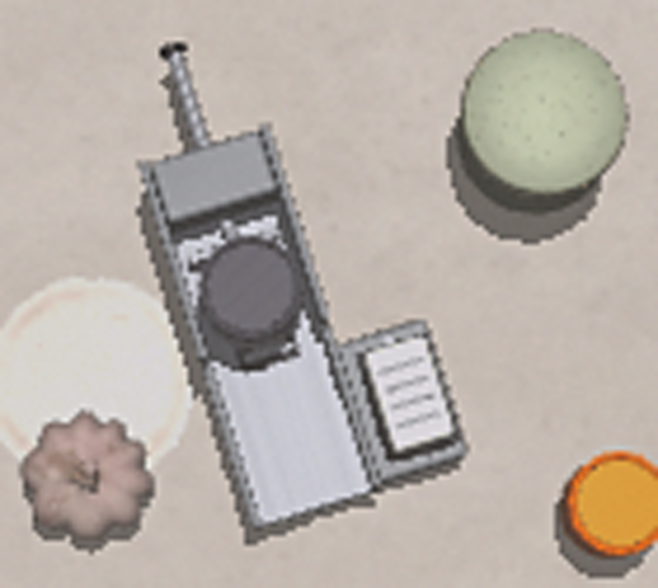

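```bash
cat > h.py <<'E'
import numpy as np, cv2
from scipy.optimize import least_squares
def proj(P,d):
    return cv2.projectPoints(np.array(P,float).reshape(-1,1,3),d["rvec"],d["tvec"],d["K"],None)[0].reshape(-1,2)
def disp(P,s):
    P=np.array(P,float)/1000;c,si=np.cos(s[2]),np.sin(s[2])
    return np.c_[s[0]+c*P[:,0]-si*P[:,1],s[1]+si*P[:,0]+c*P[:,1],P[:,2]]
def back(uv,z,d):
    R=cv2.Rodrigues(np.array(d["rvec"]))[0];r=R.T@np.linalg.inv(d["K"])@[uv[0],uv[1],1];c=-R.T@np.array(d["tvec"])
    return c+r*(z-c[2])/r[2]
E
python3 - <<'E'
from h import *
from station import ctrl
d=ctrl.get_image("top")
P=[(-32.5,-52,48),(-66,29,38),(-66,-29,38),(94,29,60),(94,-29,60),(7,-29,60),(148,0,40),(-10,-38,48),(-10,-66,48),(-55,-66,48),(-55,-38,48)]
Z=[(409,394),(247,528),(370,492),(145,163),(268,127),(328,338),(174,48),(364,352),(421,333),(455,435),(397,455)]
uv=np.array(Z)/4.7+[225,175]-.4
f=lambda s:(proj(disp(P,s),d)-uv).ravel()
b=back(uv[0],.048,d);print("key",b)
best=min((least_squares(f,[b[0],b[1],y],loss="soft_l1") for y in np.linspace(-3,3,9)),key=lambda r:r.cost)
s=best.x;print(s,np.degrees(s[2]));print(f(s).reshape(-1,2).round(1))
for n,p in dict(key=(-32.5,-52,48),lip=(-66,0,26),tin=(30,0,74)).items():print(n,disp([p],s))
lid=back(np.array((253,287))/4.7+[225,175]-.4,.074,d);print("lid",lid)
c,si=np.cos(s[2]),np.sin(s[2]);v=lid[:2]-s[:2];print("tin in disp",c*v[0]+si*v[1],-si*v[0]+c*v[1])
for n,z,h in [("garlic",(88,480),.05),("salt",(545,112),.066),("orange",(622,503),.05)]:print(n,back(np.array(z)/4.7+[225,175]-.4,h,d))
print("mug",back((180,235),.095,d))
R=cv2.Rodrigues(d["rvec"])[0];print("cam",-R.T@d["tvec"])
for p in [(390,143),(490,140),(130,145),(125,340)]: print(p,back(p,0,d))
E
```

```text
key [0.51774909 0.15234726 0.048     ]
[0.53420492 0.21151672 0.27131008] 15.544922542157828
[[-0.2  0.5]
 [ 0.3  0.1]
 [ 1.9 -0.7]
 [-1.1  0.3]
 [ 0.5 -0.3]
 [ 0.3 -3.8]
 [-0.5 -2.5]
 [-0.6  0.7]
 [ 0.7  0.7]
 [ 0.1  0.5]
 [-1.   0.3]]
key [[0.51682942 0.15270905 0.048     ]]
lip [[0.47061915 0.19382913 0.026     ]]
tin [[0.56310754 0.21955653 0.074     ]]
lid [0.56157054 0.21723218 0.074     ]
tin in disp 0.027896318187970896 -0.001827430959757374
garlic [0.48422896 0.28865247 0.05      ]
salt [0.63494348 0.09206673 0.066     ]
orange [0.46936151 0.06359756 0.05      ]
mug [0.56414018 0.405783   0.095     ]
cam [0.40351636 0.1946404  1.2665169 ]
(390, 143) [ 0.76604161 -0.02333719  0.        ]
(490, 140) [ 0.76873835 -0.23897478  0.        ]
(130, 145) [0.77177868 0.52917071 0.        ]
(125, 340) [0.36503293 0.53287483 0.        ]
```

```bash
python3 -m crank '[{"roll":0.56},{"x":0.3,"y":-0.4},{"x":0.41,"y":-0.55},{"x":0.41,"y":-0.55},{"x":0.41,"y":-0.55},{"x":0.41,"y":-0.55},{"x":0.41,"y":-0.55},{"x":0.41,"y":-0.55},{"x":0.41,"y":-0.55},{"x":0.41,"y":-0.55}]' 0.53 40
```

```text
validation failed for argument at $[0]...
```

```bash
python3 -m crank '[{"x":0,"y":0,"z":0,"roll":0.56},{"x":0.3,"y":-0.4,"z":0,"roll":0},{"x":0.41,"y":-0.55,"z":0,"roll":0},{"x":0.41,"y":-0.55,"z":0,"roll":0},{"x":0.41,"y":-0.55,"z":0,"roll":0},{"x":0.41,"y":-0.55,"z":0,"roll":0},{"x":0.41,"y":-0.55,"z":0,"roll":0},{"x":0.41,"y":-0.55,"z":0,"roll":0},{"x":0.41,"y":-0.55,"z":0,"roll":0},{"x":0.41,"y":-0.55,"z":0,"roll":0}]' 0.53 40
```

```text
t: 1.45
tool_pos: [0.3376, -0.253, 0.2422]
tool_rot: [3.113, 0.425, 0.0]
contact_force: [1.0, 0.6, 0.8]
opening: 0.0403
```

```bash
python3 -m crank '[{"x":0.5,"y":-0.65,"z":0,"roll":0},{"x":0.5,"y":-0.65,"z":0,"roll":0},{"x":0.5,"y":-0.65,"z":0,"roll":0},{"x":0.5,"y":-0.65,"z":0,"roll":0},{"x":0.5,"y":-0.65,"z":0,"roll":0},{"x":0.5,"y":-0.65,"z":0,"roll":0},{"x":0.5,"y":-0.65,"z":0,"roll":0},{"x":0.5,"y":-0.65,"z":0,"roll":0},{"x":0,"y":0,"z":0,"roll":0},{"x":0,"y":0,"z":0,"roll":0}]'
cat > w.py <<'E'
from h import *
from station import ctrl
s=[0.53420492,0.21151672,0.27131008];T=[-33,-26]
o=ctrl.get_obs();p=o["tool_pos"];g=disp([(*T,0)],s)[0]
R=cv2.Rodrigues(o["tool_rot"])[0]
v=R.T@np.array([g[0]-p[0],g[1]-p[1],0])
print(o["t"],p,o["tool_rot"],o["contact_force"],"rows scale",v/.06,"goal",g)
E
python3 w.py
```

```text
t: 2.7
tool_pos: [0.4846, 0.1104, 0.242]
tool_rot: [3.112, 0.426, -0.001]
contact_force: [0.0, -0.5, 0.0]
opening: 0.0404
2.7 [0.48460376 0.11043536 0.24197144] [ 3.11224370e+00  4.25917628e-01 -1.29765771e-03] [ 0.03858835 -0.50632949  0.0193978 ] rows scale [ 6.98614389e-01 -9.67692173e-01 -8.21625912e-04] goal [0.50937988 0.17762399 0.        ]
```

```bash
python3 -m crank '[{"x":0.35,"y":-0.48,"z":0.3,"roll":0},{"x":0.35,"y":-0.48,"z":0.6,"roll":0},{"x":0,"y":0,"z":0.6,"roll":0},{"x":0,"y":0,"z":0.3,"roll":0},{"x":0,"y":0,"z":0,"roll":0}]'; python3 w.py
python3 - <<'E'
from station import ctrl
import cv2
for n in ["scene","top","wrist"]:
    d=ctrl.get_image(n);i=d["img"][:,:,::-1]
    if n=="top": i=cv2.resize(i[150:320,200:390],None,fx=3.5,fy=3.5,interpolation=cv2.INTER_CUBIC)
    if n=="scene": i=cv2.resize(i[180:340,260:440],None,fx=3.5,fy=3.5,interpolation=cv2.INTER_CUBIC)
    cv2.imwrite(f"pics/{n}1.png",i)
E
```

```text
t: 3.32
tool_pos: [0.509, 0.1761, 0.1331]
tool_rot: [3.113, 0.423, -0.004]
contact_force: [-0.0, -1.0, 0.6]
opening: 0.04
3.325 [0.50896348 0.17611838 0.13307547] [ 3.11272625  0.42275193 -0.00443305] [-0.02092176 -0.97856263  0.63407164] rows scale [ 1.33812213e-02 -2.23334844e-02 -3.58003415e-05] goal [0.50937988 0.17762399 0.        ]
```

View pics/wrist1.png

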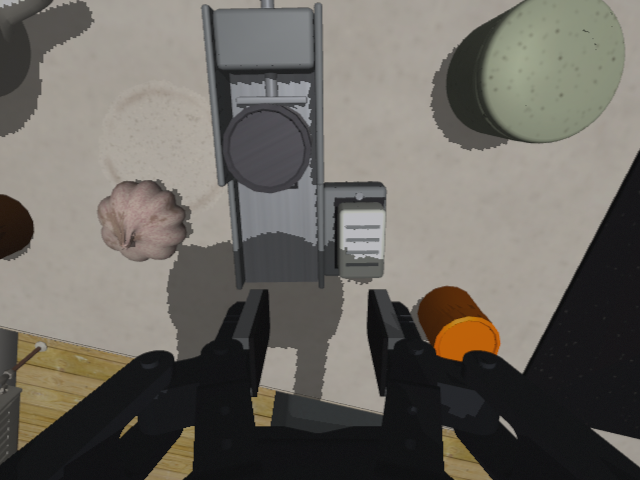

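View pics/scene1.png

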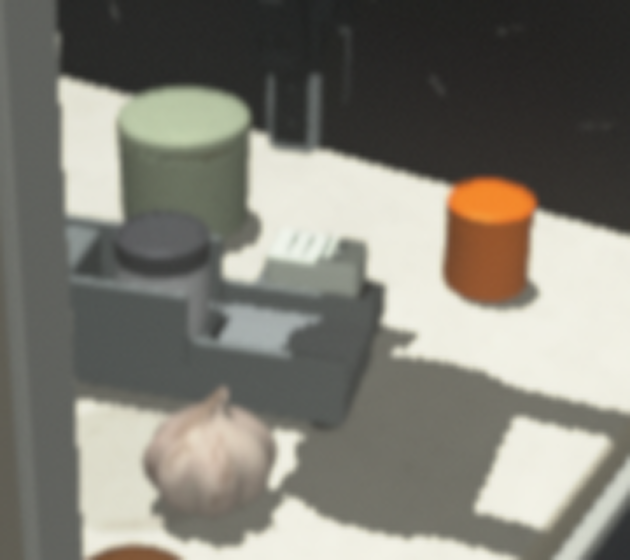

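View pics/top1.png

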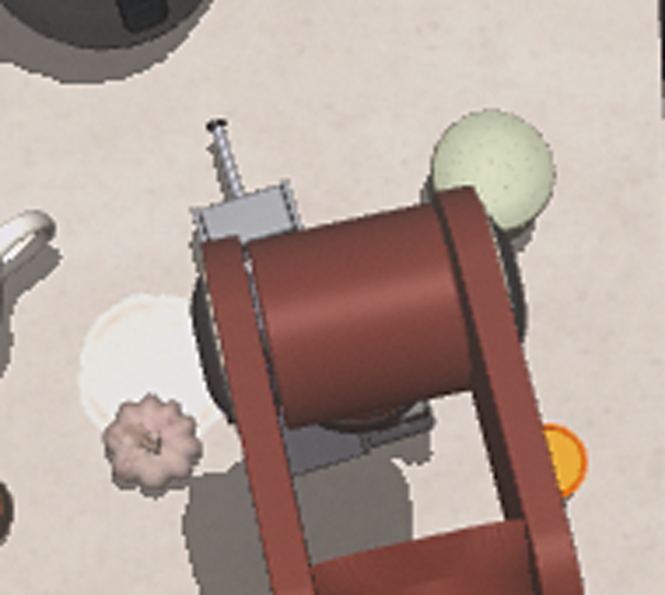

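Run:
```python
from h import *
from station import ctrl
d=ctrl.get_image("wrist");i=d["img"][:,:,::-1].copy()
s=[0.53420492,0.21151672,0.27131008]
i=cv2.resize(i[0:310,170:430],None,fx=2.3,fy=2.3*.8,interpolation=cv2.INTER_CUBIC) if 0 else cv2.resize(i[0:310,170:430],None,fx=1.93,fy=1.93,interpolation=cv2.INTER_CUBIC)
S=lambda P:((proj(disp(P,s),d)-[170,0])*1.93).astype(int)
for P in [[(-10,-38,48),(-10,-66,48),(-55,-66,48),(-55,-38,48)],[(-66,25,38),(-66,29,38),(7,29,38),(7,25,38)],[(-66,-25,38),(-66,-29,38),(7,-29,38),(7,-25,38)],[(30+22*np.cos(a),22*np.sin(a),74) for a in np.linspace(0,6.2,30)]]:
    cv2.polylines(i,[S(P)],True,(0,0,255),1)
cv2.imwrite("pics/w2.png",i)
# finger tip world
R=cv2.Rodrigues(d["rvec"])[0]; print("cam",-R.T@d["tvec"])
```

```text
cam [0.58667894 0.19752976 0.26761092]
```

View pics/w2.png

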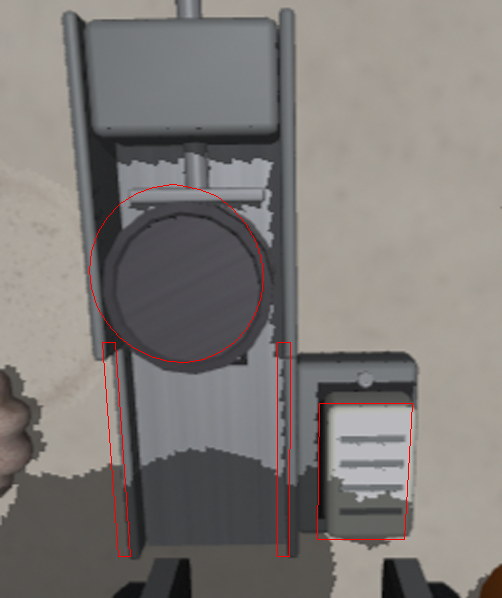

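```bash
python3 -m crank '[{"x":0.01,"y":-0.02,"z":0.3,"roll":0},{"x":0,"y":0,"z":0.4,"roll":0},{"x":0,"y":0,"z":0.3,"roll":0},{"x":0,"y":0,"z":0,"roll":0},{"x":0,"y":0,"z":0,"roll":0}]'; python3 w.py
python3 - <<'E'
from station import ctrl
import cv2
for n in ["scene","wrist"]:
    d=ctrl.get_image(n);i=d["img"][:,:,::-1]
    if n=="scene": i=cv2.resize(i[200:320,260:400],None,fx=4.5,fy=4.5,interpolation=cv2.INTER_CUBIC)
    cv2.imwrite(f"pics/{n}3.png",i)
E
```

```text
t: 4.15
tool_pos: [0.5106, 0.1788, 0.0748]
tool_rot: [-3.113, -0.425, -0.001]
contact_force: [0.4, 0.4, 0.1]
opening: 0.0403
4.15 [0.51059178 0.17875549 0.07476508] [-3.11258609e+00 -4.25375874e-01 -1.23317073e-03] [0.41647756 0.38653017 0.06466527] rows scale [-2.45177572e-02  1.27473569e-02 -1.88992377e-05] goal [0.50937988 0.17762399 0.        ]
```

View pics/wrist3.png

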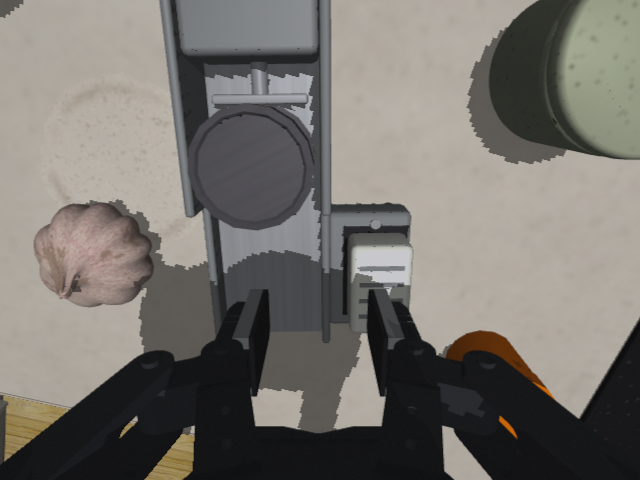

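View pics/scene3.png

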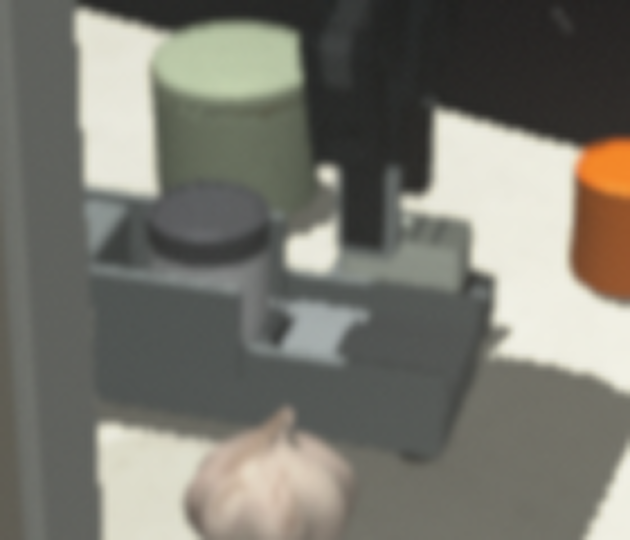

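```bash
python3 -m crank '[{"x":-0.01,"y":0,"z":0.1,"roll":0},{"x":0,"y":0,"z":0.1,"roll":0},{"x":0,"y":0,"z":0.05,"roll":0},{"x":0,"y":0,"z":0,"roll":0}]'; python3 -m crank '[{"x":0,"y":0,"z":0.05,"roll":0},{"x":0,"y":0,"z":0.0,"roll":0}]'
```

```text
t: 4.75
tool_pos: [0.5092, 0.1784, 0.0588]
tool_rot: [3.113, 0.425, -0.001]
contact_force: [-0.6, -0.5, -0.3]
opening: 0.0403
t: 5.0
tool_pos: [0.5098, 0.1785, 0.0565]
tool_rot: [3.113, 0.425, 0.001]
contact_force: [0.3, -1.0, 0.2]
opening: 0.04
```

```bash
python3 -m crank '[{"x":0,"y":0,"z":0.05,"roll":0},{"x":0,"y":0,"z":0.0,"roll":0}]'; python3 -m crank '[{"x":0,"y":0,"z":0.05,"roll":0},{"x":0,"y":0,"z":0.0,"roll":0}]'; python3 -m crank '[{"x":0,"y":0,"z":0.04,"roll":0},{"x":0,"y":0,"z":0.0,"roll":0}]'
```

```text
t: 5.25
tool_pos: [0.5099, 0.1785, 0.0534]
tool_rot: [3.113, 0.425, 0.001]
contact_force: [0.8, 1.0, 1.1]
opening: 0.0399
t: 5.5
tool_pos: [0.5092, 0.1784, 0.0501]
tool_rot: [3.112, 0.426, -0.002]
contact_force: [-1.6, -1.0, 3.0]
opening: 0.0402
t: 5.75
tool_pos: [0.5091, 0.1784, 0.0476]
tool_rot: [3.112, 0.425, -0.002]
contact_force: [-1.7, -1.3, 4.0]
opening: 0.0403
```

```bash
python3 -m crank '[{"x":0,"y":0,"z":0.06,"roll":0},{"x":0,"y":0,"z":0.0,"roll":0},{"x":0,"y":0,"z":0.0,"roll":0},{"x":0,"y":0,"z":0.0,"roll":0}]';  python3 - <<'E'
from station import ctrl
import cv2
for n in ["scene","wrist"]:
    d=ctrl.get_image(n);i=d["img"][:,:,::-1]
    if n=="scene": i=cv2.resize(i[200:320,260:400],None,fx=4.5,fy=4.5,interpolation=cv2.INTER_CUBIC)
    cv2.imwrite(f"pics/{n}4.png",i)
E
```

```text
t: 6.25
tool_pos: [0.5101, 0.1785, 0.0454]
tool_rot: [3.112, 0.426, 0.001]
contact_force: [-3.3, -0.2, 9.6]
opening: 0.0402
```

View pics/wrist4.png

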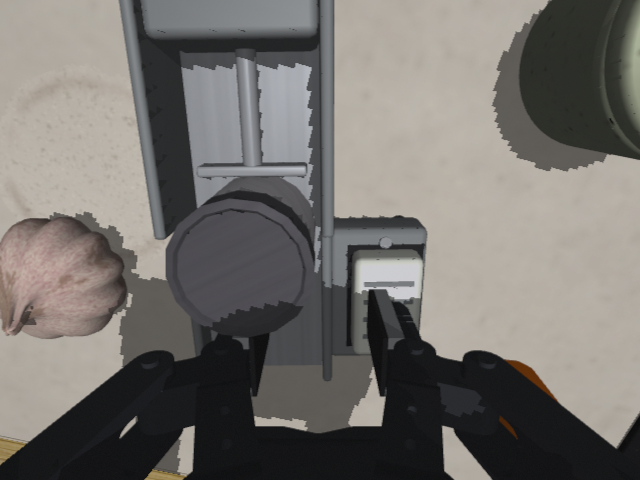

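View pics/scene4.png

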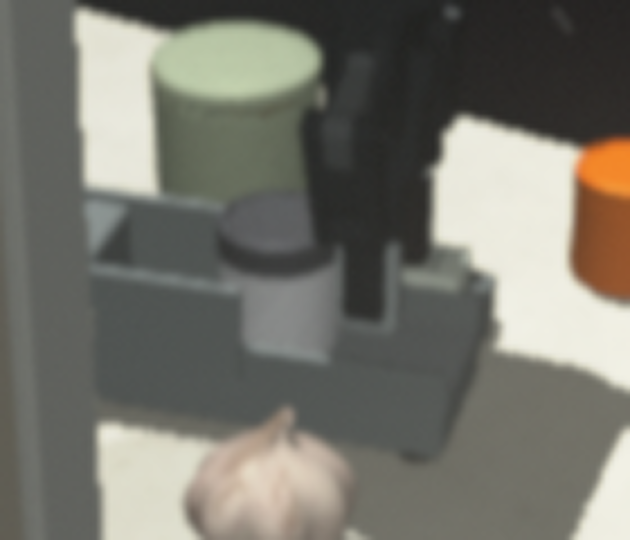

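```bash
python3 -m crank '[{"x":0,"y":0,"z":0,"roll":0},{"x":0,"y":0,"z":0.0,"roll":0},{"x":0,"y":0,"z":0.0,"roll":0},{"x":0,"y":0,"z":0.0,"roll":0}]';  python3 - <<'E'
from station import ctrl
from h import *
a=cv2.imread("pics/wrist4.png")
d=ctrl.get_image("wrist");i=d["img"][:,:,::-1]
print("diff",cv2.absdiff(a,i.copy()).max(), (cv2.absdiff(a,i.copy())>30).sum())
s=[0.53420492,0.21151672,0.27131008]
l=back((238,264),.074,d);c,q=np.cos(s[2]),np.sin(s[2]);v=l[:2]-s[:2];print("tin x,y",c*v[0]+q*v[1],-q*v[0]+c*v[1])
F=[]
for _ in range(6): ctrl.get_image("top");F.append(ctrl.get_obs()["contact_force"])
print(np.mean(F,0))
E
```

```text
t: 6.85
tool_pos: [0.51, 0.1785, 0.0454]
tool_rot: [3.112, 0.425, 0.001]
contact_force: [-4.0, -0.4, 9.5]
opening: 0.0401
diff 64 18
tin x,y 0.003589563088235905 -0.002856608471892587
[-3.62487087 -0.77422858  9.07834791]
```

The tin is at dispenser x ≈ 4 mm, standing still and upright. The force along x is about 3.6 N, which fits the ejector pushing the tin against the finger. The key is at its stop with about 9 N on it, so I'm handing in.

```bash
python3 -c "
from station import ctrl
print(ctrl.finish_job())"
```

```text
the job is handed in; nothing more can be done
None
```

I pressed the release key with one finger, and the other finger, hanging across the runway, stopped the tin. I handed the job in like that at about 7.2 s; no verdict was reported.

**Last checks before handing in:**
- **Tin:** it stood upright against the finger at dispenser x ≈ 4 mm, about 24 mm out from where it started. Two wrist pictures about 0.6 s apart were practically identical, so it was still.
- **Forces:** about 9 N upward, which means the key was on its firm stop. Another 3.6 N or so pushed the finger towards the open end, as expected from the ejector pressing the tin against it.
- **Garlic and salt pot:** neither appeared to have moved in the last scene and wrist pictures. I did not measure them again.
- **Mug:** I did not look at it again at the end, but the arm stayed well clear of it.

**Disagreement:** the dispenser's sideways position differed by about 3 mm between the top and wrist cameras. I aimed so that either value would work.

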